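# Charge the polishing bowl and hold its dial at the third click

### The job

Charge the vibratory polishing bowl: with the hand scoop take up at least three of the five porcelain balls from the pan in one scoopful and tip them into the orange bowl, without touching a ball with the fingers or spilling any, then set the scoop down flat on the bench and let go of it. Then give the bowl a trial run on its spring-return dial: turn it clockwise from off, counting three clicks, never on to the fourth because the lid is off, and finish while still holding it steady at the third stop (let go, it springs back to off). Leave the brush jar, the wax tin and the black bowl lid alone.

Things in the scene. Friction and masses are not known exactly. Their poses are not given: they have to be found in the camera images.
- machine: vibratory polishing machine, fixed, 375 mm long over all: round blue motor base (230 mm across), above it on springs an open orange bowl, and a grey control box (135 mm along x, 120 mm along y, top at 80 mm) on its -y side. Origin on the bench under the bowl's centre, z up; the dial's axis stands at x = 0, y = -198 mm in this frame.
- bowl_rim (a point): centre of the bowl's mouth, at rim height, 170 mm above the bench. Mouth 226 mm wide inside, 236 mm outside; inner floor 69 mm below the rim. A cone-shaped centre post (68 mm wide at its foot, 22 mm near its top) with a thin brass stud rises to 4 mm below the rim. A few flat brass frame fittings, 3 mm thick, lie fixed on the floor.
- bowl_mid (a point): a point inside the bowl on its axis, 125 mm above the bench, 24 mm above the inner floor.
- dial (a joint): angle of the black dial, rad: 0 = off, grows clockwise seen from above. Stops (clicks) every 0.40: first 0.40, second 0.80, third 1.20, fourth 1.60, fifth 2.00; a red mark (off) and five white marks on the box show them. A spring (0.14 to 0.16 Nm) always drives it back to 0; the detents add up to 0.09 Nm at the first quarter of each step and take off as much at the third.
- dial_grip (a point): middle of the dial's bar grip, on the dial's axis, 105 mm above the bench. The bar is 50 mm long along this point's x axis (white pointer at the +x end; at off it looks along the machine's +x), 14 mm wide along y, 30 mm tall: top 14 mm above this point, foot 16 mm below it on a round skirt 60 mm across that turns with it. Pinch the bar across its width from above.
- pan: shallow dark steel pan of balls, fixed to the bench; 271 mm over all along its x, 104 mm along its y, 38 mm tall. Flat floor 224 mm long and 94 mm wide inside, its top 5 mm above the bench; upright side walls 5 mm thick; the two end walls flare outward, rising at 60 degrees from the floor ends. Origin at the centre of its underside. The balls lie in its +x half at the start.
- scoop_grip (a point): point to grip on the red plastic handle (16 mm wide, 22 mm thick, upright flat sides), on its centre line; axes as scoop; 108 mm behind (-x) and 72 mm above the scoop's origin. The handle rises to the rear at 35 degrees; the red part runs from 38 mm before to 48 mm behind this point along it. Loose; the scoop weighs 130 to 200 g.
- scoop: the loose steel scoop: open-fronted tray 90 mm long, 80 mm wide, flat floor 1.5 mm thick, side and rear walls about 31 mm tall (the sides slope down to the floor over the front 45 mm). Origin under the middle of the tray floor; x points forward to the open lip (45 mm ahead), z up, handle on the -x side. It stands flat on the bench beside the pan at the start.
- scoop_bowl (a point): a point inside the scoop's tray, 15 mm above the scoop's origin.
- scoop_lip (a point): middle of the front lip's underside, 45 mm ahead of the scoop's origin; axes as scoop.
- brush_jar: amber glass jar with brushes, 78 mm across, 100 mm tall (brushes to 205 mm), loose; leave it alone. Origin at its foot.
- wax_tin: flat steel tin with a brass lid and green top, 86 mm across, 41 mm tall, loose; leave it alone. Origin at its foot.
- bowl_lid: the bowl's black plastic lid, 244 mm across, 42 mm tall with its steel knob, lying loose on the bench; leave it alone. Origin under its centre.
- ball0_center (a point): centre of white porcelain polishing ball 1 of 5: 24 mm across, 18 g, loose; rolls on slopes steeper than about 10 degrees.
- ball1_center (a point): centre of white porcelain polishing ball 2 of 5: 24 mm across, 18 g, loose; rolls on slopes steeper than about 10 degrees.
- ball2_center (a point): centre of white porcelain polishing ball 3 of 5: 24 mm across, 18 g, loose; rolls on slopes steeper than about 10 degrees.
- ball3_center (a point): centre of white porcelain polishing ball 4 of 5: 24 mm across, 18 g, loose; rolls on slopes steeper than about 10 degrees.
- ball4_center (a point): centre of white porcelain polishing ball 5 of 5: 24 mm across, 18 g, loose; rolls on slopes steeper than about 10 degrees.

How it is judged:
On the way, in this order (a step that is already met when the one before it is completed fails the run):
1. the scoop, lifted clear of the pan, carries at least three balls (height (world z) of scoop_bowl above 0.09 m and (distance between each of ball0_center, ball1_center, ball2_center and scoop_bowl below 0.05 m or distance between each of ball0_center, ball1_center, ball3_center and scoop_bowl below 0.05 m or distance between each of ball0_center, ball1_center, ball4_center and scoop_bowl below 0.05 m or distance between each of ball0_center, ball2_center, ball3_center and scoop_bowl below 0.05 m or distance between each of ball0_center, ball2_center, ball4_center and scoop_bowl below 0.05 m or distance between each of ball0_center, ball3_center, ball4_center and scoop_bowl below 0.05 m or distance between each of ball1_center, ball2_center, ball3_center and scoop_bowl below 0.05 m or distance between each of ball1_center, ball2_center, ball4_center and scoop_bowl below 0.05 m or distance between each of ball1_center, ball3_center, ball4_center and scoop_bowl below 0.05 m or distance between each of ball2_center, ball3_center, ball4_center and scoop_bowl below 0.05 m)), for 0.2 s.
2. at least three balls lie in the orange bowl ((distance between each of ball0_center, ball1_center, ball2_center and bowl_mid below 0.105 m or distance between each of ball0_center, ball1_center, ball3_center and bowl_mid below 0.105 m or distance between each of ball0_center, ball1_center, ball4_center and bowl_mid below 0.105 m or distance between each of ball0_center, ball2_center, ball3_center and bowl_mid below 0.105 m or distance between each of ball0_center, ball2_center, ball4_center and bowl_mid below 0.105 m or distance between each of ball0_center, ball3_center, ball4_center and bowl_mid below 0.105 m or distance between each of ball1_center, ball2_center, ball3_center and bowl_mid below 0.105 m or distance between each of ball1_center, ball2_center, ball4_center and bowl_mid below 0.105 m or distance between each of ball1_center, ball3_center, ball4_center and bowl_mid below 0.105 m or distance between each of ball2_center, ball3_center, ball4_center and bowl_mid below 0.105 m)), for 0.2 s.
3. the scoop stands flat on the bench, let go (height (world z) of scoop_lip below 0.015 m and angle between scoop_lip's own z axis and vertical below 0.2 rad and contact force between the fingers and scoop below 0.1 N), for 0.2 s.
At the end, for the whole second after the job is handed in: The gripper holds the dial still at the third stop (1.05 to 1.35 rad, over 1 N on it) through the last second; 3 or more balls lie in the orange bowl below its rim, the others in bowl, pan or scoop; the scoop stands flat on the bench (lip under 15 mm, tilt under 0.2 rad), untouched (all of step 3 and value of joint dial between 1.05 and 1.35 rad and velocity of joint dial between -0.15 and 0.15 rad/s and contact force between the fingers and machine above 1 N and (distance between each of ball0_center, ball1_center, ball2_center and bowl_mid below 0.105 m or distance between each of ball0_center, ball1_center, ball3_center and bowl_mid below 0.105 m or distance between each of ball0_center, ball1_center, ball4_center and bowl_mid below 0.105 m or distance between each of ball0_center, ball2_center, ball3_center and bowl_mid below 0.105 m or distance between each of ball0_center, ball2_center, ball4_center and bowl_mid below 0.105 m or distance between each of ball0_center, ball3_center, ball4_center and bowl_mid below 0.105 m or distance between each of ball1_center, ball2_center, ball3_center and bowl_mid below 0.105 m or distance between each of ball1_center, ball2_center, ball4_center and bowl_mid below 0.105 m or distance between each of ball1_center, ball3_center, ball4_center and bowl_mid below 0.105 m or distance between each of ball2_center, ball3_center, ball4_center and bowl_mid below 0.105 m) and (distance between ball0_center and bowl_mid below 0.105 m or distance between ball0_center and scoop_bowl below 0.05 m or height (world z) of ball0_center below 0.06 m) and (distance between ball1_center and bowl_mid below 0.105 m or distance between ball1_center and scoop_bowl below 0.05 m or height (world z) of ball1_center below 0.06 m) and (distance between ball2_center and bowl_mid below 0.105 m or distance between ball2_center and scoop_bowl below 0.05 m or height (world z) of ball2_center below 0.06 m) and (distance between ball3_center and bowl_mid below 0.105 m or distance between ball3_center and scoop_bowl below 0.05 m or height (world z) of ball3_center below 0.06 m) and (distance between ball4_center and bowl_mid below 0.105 m or distance between ball4_center and scoop_bowl below 0.05 m or height (world z) of ball4_center below 0.06 m)); the arm keeps its last pose, push and grip.
It fails at once if the dial is run on towards the fourth stop (beyond 1.45 rad) (value of joint dial above 1.45 rad).
It fails at once if the fingers touch a ball (contact force between the fingers and ball0 above 0.5 N or contact force between the fingers and ball1 above 0.5 N or contact force between the fingers and ball2 above 0.5 N or contact force between the fingers and ball3 above 0.5 N or contact force between the fingers and ball4 above 0.5 N).
It fails at once if a ball is spilled on the bench ((height (world z) of ball0_center below 0.014 m and (x of ball0_center in the frame of pan above 0.13 m or x of ball0_center in the frame of pan below -0.13 m or y of ball0_center in the frame of pan above 0.052 m or y of ball0_center in the frame of pan below -0.052 m)) or (height (world z) of ball1_center below 0.014 m and (x of ball1_center in the frame of pan above 0.13 m or x of ball1_center in the frame of pan below -0.13 m or y of ball1_center in the frame of pan above 0.052 m or y of ball1_center in the frame of pan below -0.052 m)) or (height (world z) of ball2_center below 0.014 m and (x of ball2_center in the frame of pan above 0.13 m or x of ball2_center in the frame of pan below -0.13 m or y of ball2_center in the frame of pan above 0.052 m or y of ball2_center in the frame of pan below -0.052 m)) or (height (world z) of ball3_center below 0.014 m and (x of ball3_center in the frame of pan above 0.13 m or x of ball3_center in the frame of pan below -0.13 m or y of ball3_center in the frame of pan above 0.052 m or y of ball3_center in the frame of pan below -0.052 m)) or (height (world z) of ball4_center below 0.014 m and (x of ball4_center in the frame of pan above 0.13 m or x of ball4_center in the frame of pan below -0.13 m or y of ball4_center in the frame of pan above 0.052 m or y of ball4_center in the frame of pan below -0.052 m))).
It fails at once if the brush jar, wax tin or bowl lid is shifted by more than 20 mm or tipped (distance of any of brush_jar, wax_tin, bowl_lid from where it was at the start of the episode above 0.02 m or angle between any of brush_jar, wax_tin, bowl_lid's own z axis and vertical above 0.3 rad).
It also fails if it takes over 72 s, if anything falls off the work surface, if the arm or the gripper's body presses on something with over 40 N, if the wrist force passes 120 N, or if a joint passes its speed limit or range.

### The arm

A 6-joint arm with a two-finger parallel gripper is mounted at the origin on the work surface. World frame = base frame: x ahead of the robot, y to its left, z up, the work surface at z = 0. Lengths are in m, angles in rad, forces in N, time in s.
With the tool pointing down it reaches from about 0.375 to 0.975 m from the base axis. Payload 3.8 kg.
Tool frame: the origin (TCP) lies at the centre of the arm's flange, where the gripper is bolted on; the fingertips stand 173 mm ahead of it and the grasp point (between the pads) lies 155 mm ahead of it; z points along the fingers, y is the line along which they close (so a half turn about z gives the same grasp; the last joint's range is limited). The gripper opens to 85 mm and grips with 20 to 120 N. Pads are 22 mm wide; open, the fingers measure 114 mm over their backs; the gripper's body (76 mm by 85 mm) begins 54 mm behind the grasp point. The pads swing forward as they close: fully open they stand 13 mm farther back than shut.
Start: joints at [1.222, 0.264, 1.604, -0, 1.274, -0.037], TCP at [0.207, 0.642, 0.405] pointing down, gripper open.
Joint ranges: [-2.63, 2.63], [-0.94, 2.18], [0.31, 2.57], [-1.31, 4.45], [0, 2.66], [-2.55, 2.55]. Speed limits (rad/s): [2.57, 2.57, 3.14, 3.14, 3.14, 3.14].

### API

Orientations are given as a unit quaternion [w, x, y, z].
In Python, from plant import env gives the robot as it stands. Calls block until the motion is done:
- env.move_to(position, orientation): joint-space move of the TCP to a pose.
- env.movel(position, orientation=None, v=0.15, max_force=None): straight line of the TCP; orientation=None keeps the orientation; v is the mean speed in m/s. With max_force (N) it stops when the force on the tool has changed by that much, and returns True; else False.
- env.set_joints(angles): joint-space move.
- env.move_gripper(opening): finger opening in m; the grip force is fixed at half the most; returns when the fingers have stopped.
- env.sleep(seconds).
- env.inverse_kinematics(position, orientation): joint angles nearest the present ones, or None.
- env.state(): the state.
- env.read_camera(name): name is "side" or "top"; returns the picture (480x640x3 uint8, blue, green, red); there is no depth.
- env.camera_info(name): a dict with "intrinsics" (3x3 intrinsics, pixels), "k1" (the pictures are not rectified: a ray, as slopes to the right and down, at radius r is drawn at 1 + k1 r^2 times it, then the intrinsics apply), "world_from_camera" (4x4, takes a point from camera to world coordinates). Camera axes: x right, y down, z forward; pixel columns grow to the right and rows downward; lengths in m; the calibration is good to about 2 mm. A picture is of the moment at which its call begins. camera_info takes no time and is no camera call.
A pose or a line that the arm cannot do raises env.MotionError and nothing moves.
- env.hand_in(): hands the job in; it is judged then, once.
Trained networks look in the newest picture that a camera, given by its name, has taken for a name from the list of things; names that differ only in an ending like _2 or _b are one class to them, and where a whole thing is asked for, a point or a joint stands for the part that bears it (a point fixed in the world has none). Each returns a list of dicts, best first, with "conf" (0 to 1); they miss things now and then, are a little off and sometimes report something else, mostly with a low value. They report only what shows in the picture. A call takes as long as a camera call.
- env.cut_out(camera, query): "region" (480x640 bool, what is visible of it) and "box" ([left, top, width, height] in pixels, round what is visible of it).
- env.tip_of(camera, query): "at" ([column, row] in pixels: a listed point, or the origin of a listed thing).
The state is a dict: "clock": time; "qpos": joint angles; "joint_vel": joint speeds; "effort": joint torques, N m; "position": TCP position; "tool_rot": TCP orientation; "contact_force": force on the tool from outside, world axes, zero at the start; "moment": the same for the moment, N m; "width": finger opening in m; "finger_force": force on a finger pad.
Only numpy, scipy, OpenCV 4.12 (cv2) and the standard library are available. Lean on these libraries where they do the work, as an engineer would, in place of code of your own. Each camera call takes 0.05 s, during which the arm holds its last target. There are 200 camera calls.

## Working session

There is one attempt and no reset: what is moved stays moved. The work goes in short steps, each a Python script; the robot and the scene stay as the last script left them, time stands still between calls to the robot, and variables do not carry over. Pictures are saved under pics/ and viewed, at most 10 in all, crops included, and the job is handed in when it is done.

```bash
ls; mkdir -p pics; cat > h.py <<'E'
import numpy as np, cv2
from plant import env
from scipy.spatial.transform import Rotation as R
def cam(n):
    c=env.camera_info(n); return np.array(c["intrinsics"]),c["k1"],np.array(c["world_from_camera"])
def ray(n,px):
    K,k1,T=cam(n)
    s=np.linalg.inv(K)@np.array([px[0],px[1],1.]); d=s[:2]; u=d.copy()
    for _ in range(30): u=d/(1+k1*(u@u))
    return T[:3,3],T[:3,:3]@np.array([u[0],u[1],1.])
def at_z(n,px,z):
    o,d=ray(n,px); return o+d*(z-o[2])/d[2]
def proj(n,p):
    K,k1,T=cam(n); c=T[:3,:3].T@(np.asarray(p,float)-T[:3,3]); u=c[:2]/c[2]; u=u*(1+k1*(u@u))
    return (K@np.array([u[0],u[1],1]))[:2]
def q(rot):
    x=rot.as_quat(); return [x[3],x[0],x[1],x[2]]
E
python3 - <<'E'
from h import *
for n in("side","top"):
    im=env.read_camera(n); cv2.imwrite(f"pics/{n}0.png",im)
    print(n,cam(n)[2].round(3).tolist(),cam(n)[0][0,0],cam(n)[1])
    for t,z in [("machine",0),("bowl_rim",.17),("dial_grip",.105),("pan",0),("scoop_grip",.072),("scoop",0),("scoop_lip",0),("scoop_bowl",.015),("brush_jar",0),("wax_tin",0),("bowl_lid",0)]+[(f"ball{i}_center",.017) for i in range(1)]:
        for r in env.tip_of(n,t)[:6 if 'ball' in t else 2]:
            print(n,t,round(r["conf"],2),np.round(r["at"],1),at_z(n,r["at"],z).round(4)[:2])
print(env.state())
E
```

```text
pics
side [[0.855, -0.322, 0.407, 0.077], [-0.519, -0.499, 0.694, -0.844], [-0.02, -0.805, -0.594, 0.833], [0.0, 0.0, 0.0, 1.0]] 613.2654156970019 -0.0329915698015821
side machine 0.69 [217.6 226.1] [0.4794 0.3067]
side bowl_rim 0.7 [217.7 223.6] [0.4008 0.0793]
side bowl_rim 0.61 [211.2 162.6] [0.4853 0.3067]
side dial_grip 0.58 [239.1 232.5] [0.4566 0.1164]
side dial_grip 0.38 [214.2 223.7] [0.4262 0.1736]
side pan 0.57 [358.  353.7] [ 0.5306 -0.2094]
side scoop_grip 0.6 [321.3 390.2] [ 0.399  -0.2975]
side scoop 0.91 [291.3 375.3] [ 0.4021 -0.189 ]
side scoop_lip 0.76 [278.9 359.2] [ 0.4017 -0.1438]
side scoop_lip 0.67 [370.8 222.8] [0.7925 0.1206]
side scoop_bowl 0.97 [292.3 370.3] [ 0.4033 -0.1918]
side scoop_bowl 0.68 [334.2 341.1] [ 0.5031 -0.1716]
side brush_jar 0.88 [422.4 287.8] [ 0.746 -0.129]
side brush_jar 0.24 [289.  373.7] [ 0.4004 -0.1836]
side wax_tin 0.57 [459.6 334.7] [ 0.7193 -0.2721]
side bowl_lid 0.65 [369.4 221. ] [0.7941 0.1285]
side ball0_center 0.66 [346.1 351. ] [ 0.5069 -0.2055]
top [[-0.029, -0.994, 0.11, 0.438], [-0.999, 0.031, 0.019, -0.006], [-0.022, -
[... 817 characters left out ...]
778 0.3552]
{'clock': 1.3, 'qpos': array([ 1.22210435e+00,  2.63905207e-01,  1.60396624e+00,  1.90810325e-06,
        1.27367768e+00, -3.68906844e-02]), 'joint_vel': array([-0.00057422,  0.00108099,  0.00036068,  0.00146114, -0.00173692,
       -0.00066521]), 'effort': array([ 6.83889684e-04, -5.15074790e+01, -3.67714548e+01,  1.11046363e-04,
        1.11270769e-03,  2.71506060e-06]), 'position': array([0.20707184, 0.64246623, 0.40469447]), 'tool_rot': array([3.27381541e-06, 1.55270160e-01, 9.87872045e-01, 2.15314891e-05]), 'contact_force': array([-0.36615806,  0.58857504, -0.52754633]), 'moment': array([0.00501522, 0.0052208 , 0.00081237]), 'finger_force': 0.0, 'width': 0.08539273995361923}
```

View pics/top0.png

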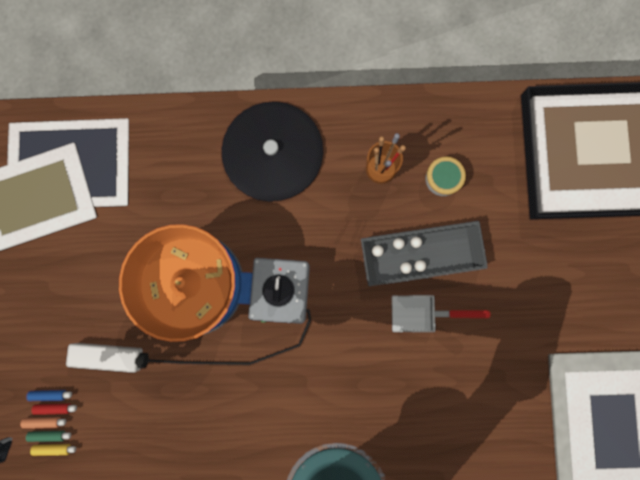

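View pics/side0.png

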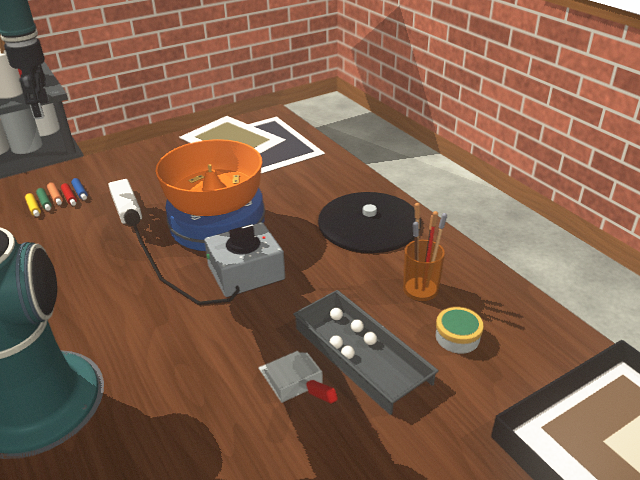

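```bash
cat > fit.py <<'E'
from h import *
from scipy.optimize import minimize
def circ(r,z,n=40): a=np.linspace(0,2*np.pi,n); return np.c_[r*np.cos(a),r*np.sin(a),0*a+z]
def box(x,y,z): return np.array([[i,j,k] for i in x for j in y for k in z])
c,s=np.cos(np.radians(35)),np.sin(np.radians(35))
hd=np.array([[-.108-c*u-s*v*-1*-1,w,.072+s*u-c*v*-1*-1] for u in(-.038,.048) for v in(-.011,.011) for w in(-.008,.008)])
nk=np.array([[-.045,w,z] for w in(-.004,.004) for z in(.02,.03)]+[[-.08,w,z] for w in(-.004,.004) for z in(.048,.056)])
MODEL={"pan":[np.r_[box((-.114,.114),(-.052,.052),(0,)),box((-.1355,.1355),(-.052,.052),(.038,))]],
"scoop":[np.r_[box((-.045,.045),(-.04,.04),(0,)),box((-.045,0),(-.04,.04),(.031,))],hd,nk],
"machine":[np.r_[circ(.118,.17),circ(.09,.1)],np.r_[circ(.115,0),circ(.115,.06)],box((-.0675,.0675),(-.257,-.137),(0,.08)),np.r_[circ(.03,.089),circ(.025,.119)]-np.array([0,.198,0])]}
def draw(n,name,p):
    m=np.zeros((480,640),np.uint8); Z=R.from_euler('z',p[2]).as_matrix(); t=np.array([p[0],p[1],0])
    for h in MODEL[name]:
        pts=np.array([proj(n,Z@v+t) for v in h])
        cv2.fillConvexPoly(m,cv2.convexHull((pts*16).astype(np.int32)),1,shift=4)
    return m>0
def fit(name,p0,cams=("top","side")):
    reg={}
    for n in cams:
        r=env.cut_out(n,name)
        if r and r[0]["conf"]>.3: reg[n]=r[0]["region"]
    def iou(n,p): d=draw(n,name,p); return (d&reg[n]).sum()/(d|reg[n]).sum()
    f=lambda p:-sum(iou(n,p) for n in reg)
    S=np.array([p0]+[np.array(p0)+d for d in ([.015,0,0],[0,.015,0],[0,0,.12])])
    r=minimize(f,p0,method="Nelder-Mead",options=dict(initial_simplex=S,xatol=1e-4,fatol=1e-4))
    r=minimize(f,r.x,method="Nelder-Mead",options=dict(initial_simplex=r.x+np.r_[[[0]*3],np.diag([.006,.006,.05])],xatol=1e-4,fatol=1e-4))
    return r.x,{n:round(iou(n,r.x),3) for n in reg}
E
python3 - <<'E'
from fit import *
im={n:env.read_camera(n) for n in("top","side")}
P={}
for n,p in (("pan",[.54,-.21,1.7]),("scoop",[.40,-.185,1.57]),("machine",[.479,.31,-.1])):
    P[n],u=fit(n,p); print(n,P[n].round(4),u)
np.savez("P.npz",**P)
o=im["top"].copy()
for n in P:
    for cn in im:
        e=cv2.morphologyEx(draw(cn,n,P[n]).astype(np.uint8),cv2.MORPH_GRADIENT,np.ones((2,2))); im[cn][e>0]=(0,255,0)
p=P["pan"]; 
g=o.copy(); m=draw("top","pan",p)
w=((o.min(2)>150)&m).astype(np.uint8); k,l,st,ce=cv2.connectedComponentsWithStats(w)
for i in range(1,k):
    W=at_z("top",ce[i],.019)[:2]; d=R.from_euler('z',-p[2]).apply([*(W-p[:2]),0]); print(st[i][4],ce[i].round(1),W.round(4),d[:2].round(4))
v=np.vstack([cv2.resize(im["top"][200:340,100:500],(800,280)),cv2.resize(im["side"][120:420,140:500],(800,667))[:320]])
cv2.imwrite("pics/fit.png",np.vstack([cv2.resize(im["top"][200:340,100:500],(800,280)),cv2.resize(im["side"][140:420,150:450],(343,320))@np.eye(3,dtype=np.uint8) if 0 else np.hstack([cv2.resize(im["side"][140:420,150:450],(343,320)),np.zeros((320,457,3),np.uint8)])]))
E
```

```text
pan [ 0.5343 -0.2145  1.6846] {'top': np.float64(0.887), 'side': np.float64(0.886)}Traceback (most recent call last):
  File "<stdin>", line 5, in <module>
  File "fit.py", line 25, in fit
    r=minimize(f,p0,method="Nelder-Mead",options=dict(initial_simplex=S,xatol=1e-4,fatol=1e-4))
    res = _minimize_neldermead(fun, x0, args, callback, bounds=bounds,
                               **options)
    fxr = func(xr)
    fx = function(np.copy(x), *(wrapper_args + args))
  File "fit.py", line 23, in <lambda>
    f=lambda p:-sum(iou(n,p) for n in reg)
                ~~~^^^^^^^^^^^^^^^^^^^^^^^
  File "fit.py", line 23, in <genexpr>
    f=lambda p:-sum(iou(n,p) for n in reg)
                    ~~~^^^^^
  File "fit.py", line 22, in iou
    def iou(n,p): d=draw(n,name,p); return (d&reg[n]).sum()/(d|reg[n]).sum()
                    ~~~~^^^^^^^^^^
  File "fit.py", line 14, in draw
    pts=np.array([proj(n,Z@v+t) for v in h])
                  ~~~~^^^^^^^^^
  File "h.py", line 14, in proj
    K,k1,T=cam(n); c=T[:3,:3].T@(np.asarray(p,float)-T[:3,3]); u=c[:2]/c[2]; u=u*(1+k1*(u@u))
           ~~~^^^
  File "h.py", line 5, in cam
    c=env.camera_info(n); return np.array(c["intrinsics"]),c["k1"],np.array(c["world_from_camera"])
ValueError: time passes only in moves, steps and waits
```

```bash
sed -i 's/^def cam(n):/from functools import lru_cache\n@lru_cache\ndef cam(n):/' h.py
sed -i 's/reg\[n\]=r\[0\]\["region"\]/reg[n]=cv2.morphologyEx(r[0]["region"].astype(np.uint8),cv2.MORPH_CLOSE,np.ones((9,9)))>0/' fit.py
cat > a.py <<'E'
from fit import *
im={n:env.read_camera(n) for n in("top","side")}
P={}
for n,p in (("pan",[.534,-.2145,1.685]),("scoop",[.40,-.185,1.57]),("machine",[.479,.31,-.1])):
    P[n],u=fit(n,p); print(n,P[n].round(4),u)
np.savez("P.npz",**P)
p=P["pan"]; o=im["top"].copy(); m=draw("top","pan",p)
w=((o.min(2)>150)&m).astype(np.uint8); k,l,st,ce=cv2.connectedComponentsWithStats(w)
for i in range(1,k):
    W=at_z("top",ce[i],.019)[:2]; d=R.from_euler('z',-p[2]).apply([*(W-p[:2]),0]); print(st[i][4],ce[i].round(1),W.round(4),d[:2].round(4))
for n in P:
    for cn in im:
        e=cv2.morphologyEx(draw(cn,n,P[n]).astype(np.uint8),cv2.MORPH_GRADIENT,np.ones((2,2))); im[cn][e>0]=(0,255,0)
v=np.hstack([im["top"][200:350,110:510],im["side"][130:430,150:450][::1,:].repeat(1,0)[:150]]) if 0 else None
a=cv2.resize(im["top"][215:345,350:500],(400,347)); b=cv2.resize(im["side"][280:410,250:440],(400,274))
c=cv2.resize(im["top"][215:345,110:320],(400,248)); d=cv2.resize(im["side"][130:310,150:310],(306,344))
V=np.zeros((600,800,3),np.uint8); V[:347,:400]=a; V[347:595,:400]=c; V[:274,400:]=b; V[274:600,400:706]=d[:326]
cv2.imwrite("pics/fit.png",V)
E
python3 a.py
```

```text
pan [ 0.5344 -0.2137  1.6846] {'top': np.float64(0.967), 'side': np.float64(0.931)}
scoop [ 0.3996 -0.1865  1.5528] {'top': np.float64(0.92), 'side': np.float64(0.944)}
machine [ 0.4809  0.3098 -0.1134] {'top': np.float64(0.832), 'side': np.float64(0.854)}
73 [415.6 242.1] [ 0.5612 -0.1977] [ 0.0128 -0.0284]
71 [398.  243.8] [ 0.5586 -0.1574] [ 0.0532 -0.0304]
69 [377. 251.] [ 0.5435 -0.1087] [ 0.1032 -0.021 ]
75 [419.7 265.8] [ 0.5066 -0.2046] [0.0122 0.0266]
74 [405.5 267.9] [ 0.5028 -0.172 ] [0.045  0.0266]
```

View pics/fit.png

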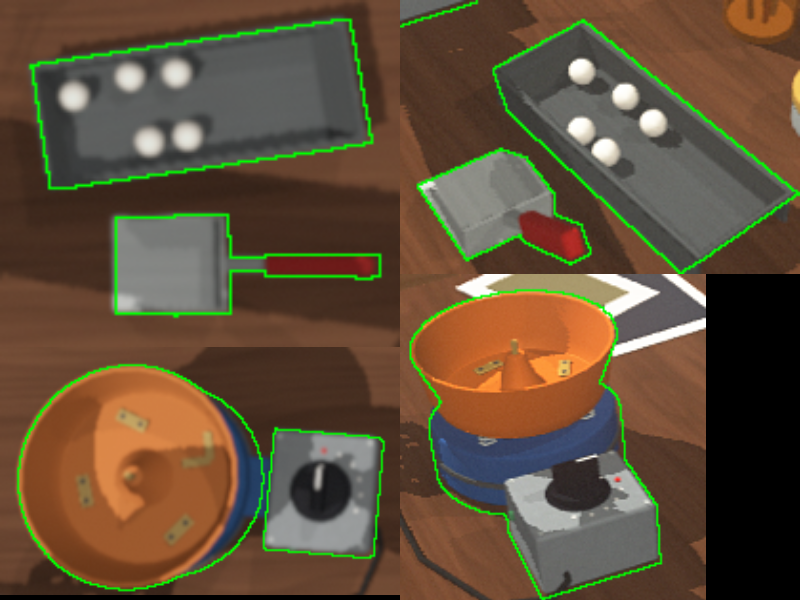

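```bash
cat > kin.py <<'E'
from h import *
P=dict(np.load("P.npz")); PAN,SC,MA=P["pan"],P["scoop"],P["machine"]
FLIP,TILT=0,0.
G=np.array([-.108,0,.072])
def S(xy,z,yaw,pitch=0.,ref=(0,0,0)):
    """scoop pose with its local point ref at (xy,z)"""
    r=R.from_euler('z',yaw)*R.from_euler('y',pitch)
    return r,np.array([*xy,z])-r.apply(ref)
def tcp(s,flip=None,tilt=None):
    flip=FLIP if flip is None else flip; tilt=TILT if tilt is None else tilt
    r,t=s; rt=r*R.from_euler('y',tilt)*R.from_euler('x',np.pi)*R.from_euler('z',np.pi*flip)
    g=r.apply(G)+t
    return g-.155*rt.apply([0,0,1]),q(rt)
def inpan(x,y=0): 
    c,s=np.cos(PAN[2]),np.sin(PAN[2]); return PAN[0]+c*x-s*y,PAN[1]+s*x+c*y
def inma(x,y):
    c,s=np.cos(MA[2]),np.sin(MA[2]); return MA[0]+c*x-s*y,MA[1]+s*x+c*y
LIP=(.045,0,0)
E
python3 - <<'E'
from kin import *
py,my=PAN[2],MA[2]+np.pi/2
L=[("grip",S(SC[:2],0,SC[2])),("grip+",S(SC[:2],.12,SC[2])),("panup",S(inpan(-.058),.11,py)),("pan",S(inpan(-.058),.006,py)),("end",S(inpan(.066),.006,py)),
("tilt",S(inpan(.066),.02,py,-.35)),("lift",S(inpan(.066),.15,py,-.35)),("via",S((.46,.0),.25,py,-.3)),("bowl",S(inma(0,-.055),.2,my,-.25,LIP)),("d1",S(inma(0,-.055),.18,my,.3,LIP)),("d2",S(inma(0,-.055),.17,my,.6,LIP)),("d3",S(inma(0,-.055),.17,my,.85,LIP))]
for f in(0,1):
  for a in(-.3,0,.2):
    print(f,a)
    for n,s in L:
        j=env.inverse_kinematics(*tcp(s,f,a)); print("  ",n,None if j is None else np.round(j,2))
def down(yaw): return q(R.from_euler('z',yaw)*R.from_euler('x',np.pi))
for f in (0,np.pi):
  for th in(0,1.3): print("dial",f,th,np.round(env.inverse_kinematics([*inma(0,-.198),.26],down(MA[2]+f-th)) ,2))
E
```

```text
0 -0.3
   grip [-0.82  0.24  2.02  0.23  1.11 -0.93]
   grip+ [-0.82  0.1   1.94  0.21  1.33 -0.88]
   panup [-0.73  0.43  1.53  0.2   1.41 -0.9 ]
   pan [-0.73  0.53  1.6   0.21  1.25 -0.94]
   end [-0.61  0.39  1.81  0.24  1.16 -0.84]
   tilt [-0.73  0.61  1.64  0.42  1.42 -1.02]
   lift [-0.73  0.47  1.58  0.41  1.6  -0.94]
   via [-0.6   0.11  1.83  0.44  1.62 -0.78]
   bowl [-0.24 -0.13  2.15  0.58  1.25 -0.35]
   d1 [ 0.23 -0.14  1.95 -0.    1.33  0.34]
   d2 [ 0.47 -0.01  1.82 -0.25  1.51  0.62]
   d3 [ 0.62  0.14  1.69 -0.4   1.69  0.76]
0 0
   grip [-0.69  0.11  2.15  0.    0.89 -0.67]
   grip+ [-0.69 -0.03  2.04  0.    1.13 -0.67]
   panup [-0.64  0.3   1.68  0.    1.16 -0.75]
   pan [-0.64  0.4   1.76  0.    0.98 -0.75]
   end [-0.48  0.28  1.93  0.    0.94 -0.6 ]
   tilt [-0.64  0.46  1.77  0.27  1.17 -0.9 ]
   lift [-0.64  0.33  1.69  0.26  1.38 -0.84]
   via [-0.47 -0.02  1.88  0.25  1.46 -0.64]
   bowl [-0.04 -0.16  2.1   0.27  1.19 -0.02]
   d1 [ 0.4  -0.04  1.89 -0.26  1.45  0.57]
   d2 [ 0.59  0.12  1.76 -0.45  1.67  0.75]
   d3 [ 0.7   0.28  1.64 -0.57  1.87  0.83]
[... 1486 characters left out ...]
.7   0.28  1.64 -0.57  1.87 -2.31]
1 0.2
   grip None
   grip+ None
   panup None
   pan None
   end None
   tilt [-0.57  0.38  1.86  0.14  1.    2.38]
   lift [-0.57  0.24  1.77  0.12  1.23  2.41]
   via None
   bowl None
   d1 [ 0.5   0.04  1.85 -0.4   1.55 -2.46]
   d2 [ 0.65  0.22  1.73 -0.56  1.78 -2.33]
   d3 [ 0.74  0.37  1.62 -0.67  1.98 -2.28]
dial 0 0 [ 0.19  0.02  2.17 -0.    0.95  1.87]Traceback (most recent call last):
  File "<stdin>", line 12, in <module>
    return _wrapfunc(a, 'round', decimals=decimals, out=out)
    return _wrapit(obj, method, *args, **kwds)
    result = getattr(arr, method)(*args, **kwds)
TypeError: unsupported operand type(s) for *: 'NoneType' and 'float'
```

```bash
python3 - <<'E'
from kin import *
s=S(SC[:2],0.0,SC[2])
p,o=tcp(s)
env.move_to(p+[0,0,.10],o); env.move_gripper(.06)
print(env.state()["clock"])
env.movel(p,o,v=.15,max_force=8); st=env.state(); print(st["position"]-p,st["contact_force"])
env.move_gripper(0); st=env.state(); print(st["width"],st["finger_force"],st["clock"])
z0=env.state()["position"][2]; 
env.movel(p+[0,0,.09],o,v=.15)
p2,o2=tcp(S(inpan(-.058),.075,PAN[2])); env.move_to(p2,o2)
st=env.state(); print(st["clock"],st["width"],st["contact_force"],st["position"]-p2)
a=env.read_camera("top"); b=env.read_camera("side")
s=S(inpan(-.058),.075,PAN[2])
for n,im in(("top",a),("side",b)):
    for t,r in(("scoop_lip",LIP),("scoop_bowl",(0,0,.015)),("scoop_grip",G)):
        d=env.tip_of(n,t); e=proj(n,s[0].apply(r)+s[1])
        print(n,t,e.round(1),[(round(x["conf"],2),np.round(x["at"],1)) for x in d[:2]])
        cv2.circle(im,tuple(int(v) for v in e),2,(0,255,0),-1)
cv2.imwrite("pics/pan1.png",np.hstack([cv2.resize(a[200:350,340:510],(400,353)),cv2.resize(b[250:430,250:450],(400,360))[:353]]))
E
```

```text
5.725
[ 0.0004064  -0.00035391  0.00064644] [-0.11120649 -1.2622518  -0.5771137 ]
0.015265181833356144 60.26332497596741 7.0083
8.5 0.015305598103240475 [ 0.86154734  0.58643344 -1.28430513] [-0.00079077  0.00056046 -0.00208282]
top scoop_lip [433.1 250.6] [(0.62, array([430.3, 252.4])), (0.36, array([419.3, 263.2]))]
top scoop_bowl [455. 247.] [(0.76, array([453.9, 249.5]))]
top scoop_grip [513.1 236.9] [(0.73, array([509.4, 238.9]))]
side scoop_lip [367.  328.8] [(0.97, array([364.9, 329. ])), (0.63, array([334.8, 343.2]))]
side scoop_bowl [385.  337.1] [(0.69, array([421.1, 286.6])), (0.65, array([382.8, 340.7]))]
side scoop_grip [435.6 350.3] [(0.71, array([433.2, 351.2]))]
```

View pics/pan1.png

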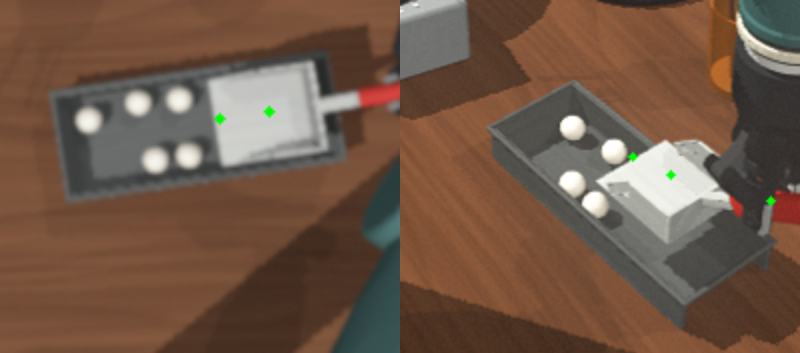

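```bash
cat > b.py <<'E'
from kin import *
import kin
from scipy.optimize import least_squares
obs=[("top",LIP,(430.3,252.4)),("top",(0,0,.015),(453.9,249.5)),("top",G,(509.4,238.9)),("side",LIP,(364.9,329)),("side",(0,0,.015),(382.8,340.7)),("side",G,(433.2,351.2))]
s=S(inpan(-.058),.075,PAN[2]); err=np.array([-.0008,.0006,-.002])
f=lambda d:np.concatenate([proj(n,s[0].apply(np.array(r)+d)+s[1]+err)-o for n,r,o in obs])
r=least_squares(f,[0,0,0],loss="soft_l1"); d=r.x; print("offset in scoop frame",d.round(4),f(d).round(1))
np.save("off.npy",d)
E
python3 b.py; python3 -c "
from kin import *
print(env.state()['position']-tcp(S(inpan(-.058),.075,PAN[2]))[0], env.state()['clock'])"
```

```text
offset in scoop frame [ 0.0031  0.0014 -0.0028] [ 0.8 -0.4 -1.  -1.1  1.3 -0.5 -0.4  1.1 -0.4 -2.3 -0.7  0.5]
[-0.00047918  0.00015952  0.00072088] 8.9
```

```bash
sed -i 's/^G=.*/G=np.array([-.112,-.0015,.072])/' kin.py
python3 - <<'E'
from kin import *
y=PAN[2]; pit=.02
def at(xlip,z,p=pit): return tcp(S(inpan(xlip),z,y,p,LIP))
def show(m): st=env.state(); print(m,round(st["clock"],2),st["contact_force"].round(1),st["position"].round(4))
env.movel(*at(-.013,.035),v=.12); show("above")
h=env.movel(*at(-.013,.001),v=.03,max_force=4); show(("touch",h))
zc=env.state()["position"][2]-at(-.013,0)[0][2]; print("lip z at touch",zc)
z=max(zc,.002)+.0005
h=env.movel(*at(.116,z),v=.07,max_force=10); show(("wall",h))
pos=env.state()["position"]; c,s_=np.cos(y),np.sin(y); e=pos-at(.112,z)[0]; along=e[:2]@[c,s_]; print("lip x at stop",.112+along,"z err",e[2])
a=env.read_camera("top"); b=env.read_camera("side")
cv2.imwrite("pics/push.png",np.hstack([cv2.resize(a[200:350,340:510],(400,353)),cv2.resize(b[250:430,250:450],(400,360))[:353]]))
E
```

```text
above 9.36 [ 0.8 -0.4 -1.8] [ 0.5544 -0.3776  0.2646]
('touch', True) 10.29 [ 0.6 -1.7  3.2] [ 0.5545 -0.3781  0.2343]
lip z at touch 0.0041770112866824916
('wall', False) 12.28 [ 1.  -5.8  3.9] [ 0.5404 -0.2504  0.2352]
lip x at stop 0.11522429669165772 z err 0.00045013257421314123
```

View pics/push.png

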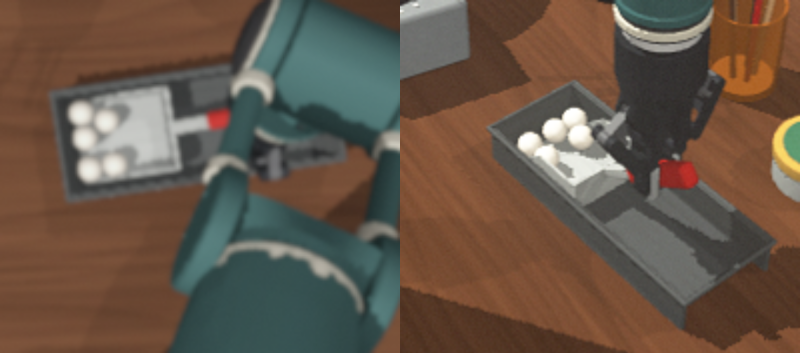

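```bash
python3 - <<'E'
from kin import *
y=PAN[2]
def show(m): st=env.state(); print(m,round(st["clock"],2),st["contact_force"].round(1),round(st["width"],4))
def at(xlip,z,p): return tcp(S(inpan(xlip),z,y,p,LIP))
z0=.0055
for p in (-.05,-.12,-.19,-.26,-.33):
    dz=.09*np.sin(-p)+.001
    h=env.movel(*at(.1135+dz/np.tan(np.pi/3)*.95,z0+dz,p),v=.08,max_force=25); show((p,h))
env.sleep(.3)
a=env.read_camera("top"); b=env.read_camera("side")
cv2.imwrite("pics/tilt.png",np.hstack([cv2.resize(a[200:350,340:510],(400,353)),cv2.resize(b[250:430,250:450],(400,360))[:353]]))
E
```

```text
(-0.05, False) 12.72 [ 1.6 -0.4  2.2] 0.015
(-0.12, False) 13.03 [1.5 1.7 2. ] 0.0148
(-0.19, False) 13.34 [0.5 1.7 2.7] 0.0154
(-0.26, False) 13.65 [0.7 2.  2.6] 0.0155
(-0.33, False) 13.96 [0.6 2.7 2.5] 0.0152
```

View pics/tilt.png

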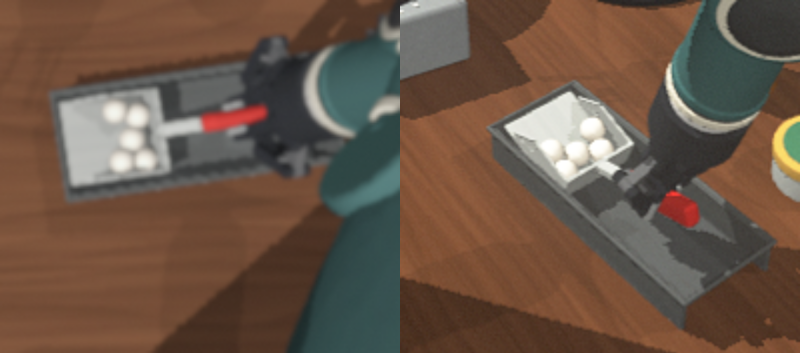

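```bash
python3 - <<'E'
from kin import *
y=PAN[2]; my=MA[2]+np.pi/2
def show(m): st=env.state(); print(m,round(st["clock"],2),st["contact_force"].round(1),round(st["width"],4))
def at(xlip,z,p): return tcp(S(inpan(xlip),z,y,p,LIP))
env.movel(*at(.125,.09,-.33),v=.1); env.movel(*at(.12,.24,-.33),v=.2); env.sleep(.3); show("lifted")
B=inma(0,-.055)
env.movel(*tcp(S(B,.24,my,-.33,LIP)),v=.2); show("over")
env.movel(*tcp(S(B,.205,my,-.2,LIP)),v=.12); show("low")
a=env.read_camera("top"); b=env.read_camera("side")
for n,im in(("top",a),("side",b)): 
    e=proj(n,[*B,.205]); cv2.circle(im,tuple(int(v) for v in e),2,(0,255,0),-1)
cv2.imwrite("pics/over.png",np.hstack([cv2.resize(a[190:370,100:300],(400,360)),cv2.resize(b[90:290,120:340],(400,364))[:360]]))
E
```

```text
lifted 16.25 [-0.4 -0.5 -2. ] 0.0151
over 18.21 [ 1.3 -0.6 -2.2] 0.015
low 18.56 [-0.   0.2 -2. ] 0.0155
```

View pics/over.png

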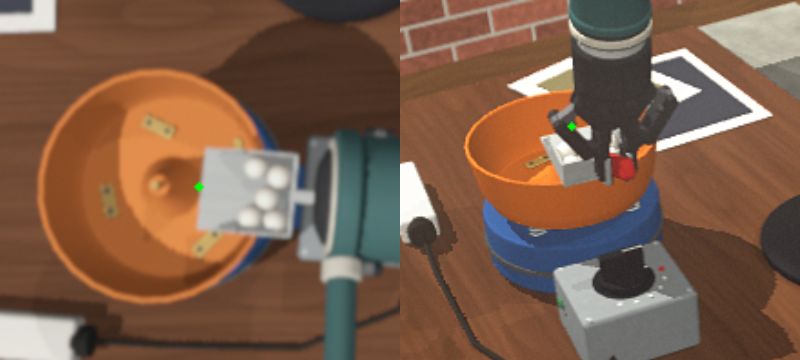

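```bash
python3 - <<'E'
from kin import *
my=MA[2]+np.pi/2; B=inma(0,-.055)
def show(m): st=env.state(); print(m,round(st["clock"],2),st["contact_force"].round(1),round(st["width"],4))
for z,p,v in((.195,0,.1),(.182,.2,.06),(.174,.35,.04),(.17,.6,.07),(.17,.8,.1)):
    env.movel(*tcp(S(B,z,my,p,LIP)),v=v)
show("tipped"); env.sleep(.6)
a=env.read_camera("top"); b=env.read_camera("side")
cv2.imwrite("pics/tip.png",np.hstack([cv2.resize(a[190:370,100:300],(400,360)),cv2.resize(b[90:290,120:340],(400,364))[:360]]))
E
```

```text
tipped 23.25 [ 0.3 -1.2 -0.2] 0.0152
```

View pics/tip.png

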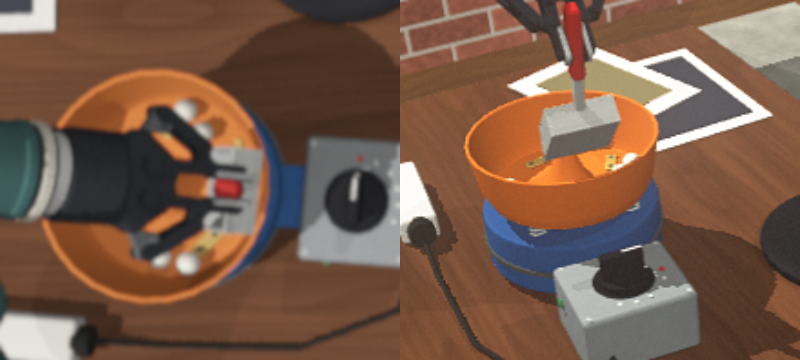

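```bash
python3 - <<'E'
from kin import *
my=MA[2]+np.pi/2; B=inma(0,-.055)
def show(m): st=env.state(); print(m,round(st["clock"],2),st["contact_force"].round(1),st["position"].round(4))
env.movel(*tcp(S(B,.24,my,.5,LIP)),v=.2)
env.movel(*tcp(S(inma(0,-.12),.25,my,0,LIP)),v=.25)
a=env.read_camera("top"); cv2.imwrite("pics/bowl.png",cv2.resize(a[190:370,100:300],(600,540)))
env.movel(*tcp(S(SC[:2],.12,SC[2])),v=.25); show("above")
env.movel(*tcp(S(SC[:2],.02,SC[2])),v=.15)
h=env.movel(*tcp(S(SC[:2],-.004,SC[2])),v=.03,max_force=4); show(("down",h))
print("z",env.state()["position"][2]-tcp(S(SC[:2],0,SC[2]))[0][2])
env.move_gripper(.06)
p=env.state()["position"]
env.movel(p+[0,0,.12],v=.2); show("up")
o=q(R.from_euler('z',MA[2]+np.pi)*R.from_euler('x',np.pi))
env.move_to([*inma(0,-.198),.105+.155+.07],o); show("over dial")
b=env.read_camera("side"); c=env.read_camera("top")
for n in("top","side"): print([(round(x["conf"],2),np.round(x["at"],1)) for x in env.tip_of(n,"dial_grip")[:2]],proj(n,[*inma(0,-.198),.105]).round(1), [(round(x["conf"],2),np.round(x["at"],1)) for x in env.tip_of(n,"scoop_lip")[:1]],proj(n,np.array(S(SC[:2],0,SC[2])[0].apply(LIP))+S(SC[:2],0,SC[2])[1]).round(1))
V=np.zeros((540,800,3),np.uint8); V[:360,:400]=cv2.resize(b[130:310,150:350],(400,360)); V[:360,400:]=cv2.resize(b[300:420,230:363],(400,360)); V[360:540,:200]=a[190:370,100:300]; V[360:540,200:]=c[180:360,50:650]
cv2.imwrite("pics/done1.png",V)
E
```

```text
above 27.23 [-0.1  0.1 -0.1] [ 0.3994 -0.2978  0.3475]
('down', True) 28.68 [-0.3  0.5  3.3] [ 0.399  -0.2987  0.2276]
z 0.0005638932520290185
up 29.93 [-0.2  0.2 -0. ] [ 0.398  -0.2978  0.3459]
over dial 31.46 [-0.8  0.   1.1] [0.4587 0.1124 0.3298]
[] [277.4 290.5] [(0.83, array([395.5, 313.3]))] [393.1 313.3]
[(0.95, array([240.6, 234.7]))] [240.7 233. ] [(0.83, array([279.9, 359.2]))] [277.7 358.7]Traceback (most recent call last):
  File "<stdin>", line 18, in <module>
ValueError: could not broadcast input array from shape (180,590,3) into shape (180,600,3)
```

```bash
python3 - <<'E'
from kin import *
def show(m): st=env.state(); print(m,round(st["clock"],2),st["contact_force"].round(1),st["moment"].round(3),round(st["width"],4),round(st["finger_force"],1),st["qpos"][5].round(3))
env.move_gripper(.045); show("pre")
a=env.read_camera("top"); b=env.read_camera("side")
V=np.zeros((560,800,3),np.uint8); V[:360,:400]=cv2.resize(b[130:310,150:350],(400,360)); V[:360,400:]=cv2.resize(b[300:420,230:363],(400,360)); V[360:540,400:600]=a[190:370,100:300]; V[360:540,:400]=cv2.imread("pics/bowl.png")[::3,::3].copy() if 0 else 0
bo=cv2.imread("pics/bowl.png"); V[360:560,:222]=cv2.resize(bo,(222,200))
cv2.imwrite("pics/done2.png",V)
h=env.movel([*inma(0,-.198),.105+.155+.006],v=.1,max_force=8); show(("down",h)); print(env.state()["position"])
env.move_gripper(0); show("closed")
E
```

```text
pre 32.06 [-0.5  0.   1. ] [-0.012  0.014 -0.004] 0.0453 0.0 -1.268
('down', False) 32.95 [-0.8 -0.1 -0.4] [-0.036  0.009  0.003] 0.0452 0.0 -1.268
[0.45886089 0.11313537 0.26636255]
closed 33.33 [-2.1 -5.1  5.4] [-0.755  0.257  0.107] 0.0123 60.0 -1.269
```

View pics/done2.png

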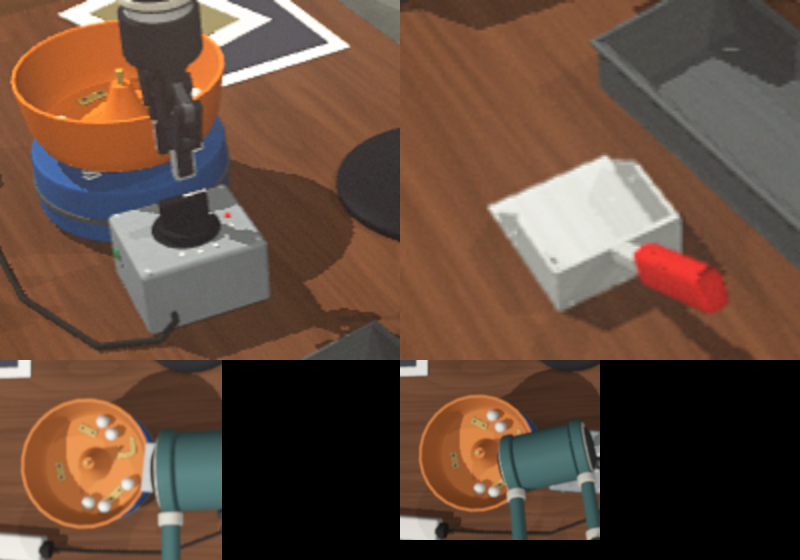

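```bash
python3 - <<'E'
from kin import *
j=np.array(env.state()["qpos"]); j0=j[5]
for t in np.arange(.1,1.21,.1):
    k=j.copy(); k[5]=j0+t; env.set_joints(k); st=env.state()
    print(round(t,2),round(st["clock"],2),(st["qpos"][5]-j0).round(3),"Mz",st["moment"][2].round(3),"F",st["contact_force"].round(1),st["width"].__round__(4))
env.sleep(.3)
b=env.read_camera("side"); cv2.imwrite("pics/dial.png",cv2.resize(b[190:310,180:310],(650,600)))
st=env.state(); print(st["clock"],st["moment"],st["finger_force"])
E
```

```text
0.1 33.58 0.097 Mz 0.164 F [-0.2 -1.1 -0.8] 0.0126
0.2 33.83 0.196 Mz 0.174 F [ 0.2  0.9 -0.7] 0.0132
0.3 34.08 0.295 Mz 0.01 F [ 0.6  1.2 -1.1] 0.0128
0.4 34.33 0.395 Mz 0.16 F [ 0.5  4.  -2.6] 0.0127
0.5 34.58 0.495 Mz 0.268 F [ 0.6  4.1 -2.3] 0.0127
0.6 34.83 0.595 Mz 0.164 F [ 2.1  5.1 -3.2] 0.0129
0.7 35.08 0.695 Mz 0.058 F [ 2.3  5.9 -2.9] 0.0127
0.8 35.33 0.795 Mz 0.207 F [ 1.6  6.5 -3.8] 0.0132
0.9 35.58 0.895 Mz 0.263 F [ 3.1  5.8 -4.4] 0.0126
1.0 35.83 0.995 Mz 0.148 F [ 2.3  7.  -4.6] 0.0134
1.1 36.08 1.095 Mz 0.097 F [ 4.4  7.9 -5. ] 0.0128
1.2 36.33 1.195 Mz 0.177 F [ 4.6  7.4 -6. ] 0.0128
36.6833 [ 1.29433136 -0.70424328  0.17062804] 59.09442901611328
```

View pics/dial.png

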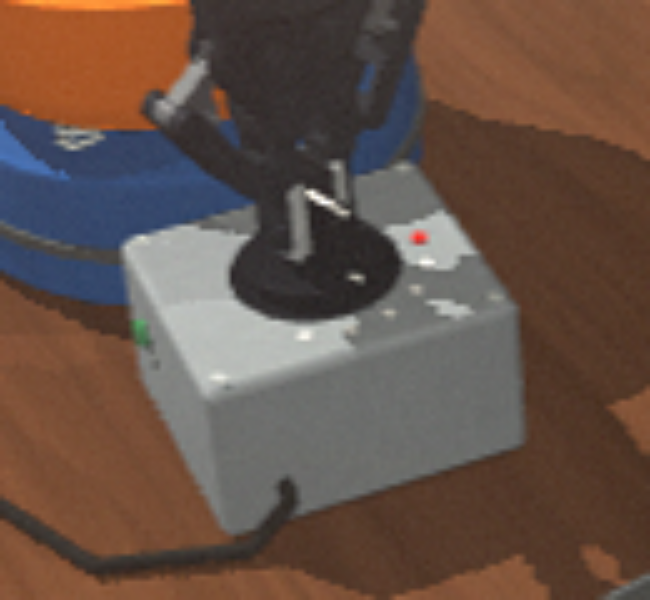

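```bash
python3 -c "
from plant import env
print(env.hand_in())"
```

```text
the job is handed in; nothing more can be done
None
```

I handed the job in at about 37 s: all five balls are in the orange bowl, the scoop is flat on the bench and let go, and the gripper is holding the dial at the third stop (wrist turned 1.195 rad, pointer at the third mark); the hand-in returned no verdict.

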